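# Shut and latch the two-drawer counter unit

## Task

Push both drawers of the small counter-top unit fully home with your fingertips, and only then push the red catch between them round, either way, until it lies level and bars both drawers. Only push, lift nothing, leave the label roll and the timer alone in their drawers, and do not disturb the things standing round the unit.

Things in the scene. Friction and masses are not known exactly. Their poses are not given: they have to be found in the camera images.
- drawer_unit: Grey counter-top unit, fixed, 200 deep (x) x 248 wide (y) x 100 mm high, with two pale wooden drawers side by side (centre lines y = +66 mm left, -66 mm right) and a 36 mm wide grey upright between them that carries the red catch. Origin: centre of its underside; own +x from front to back, +y to the left as the robot sees it. Front face: plane x = -100 mm.
- left_drawer (a joint): Opening of the left drawer in m: 0 = home, front flush with the unit's front face; grows as it comes out towards the unit's -x, at most 0.12; starts 0.05 to 0.09. Slides with about 2 N friction, no spring, stays where left.
- right_drawer (a joint): Opening of the right drawer in m, as for the left one.
- left_drawer_front (a point): Point on the outside of the left drawer's front, centre of its width, 45 mm above the worktop; moves with the drawer, axes as the unit's. The drawer has no handle: a flat front 92 wide, 10 thick, from 12 to 72 mm above the worktop, with an open 20 mm gap above it when home.
- right_drawer_front (a point): The same point on the right drawer's front.
- catch (a joint): Angle of the red catch in rad: 0 = upright (drawers free), +1.571 = level, its upper end turned to the left (unit's +y), -1.571 = level, upper end turned to the right; end stops at both. Starts within 0.2 of upright. Friction about 0.06 N m, no spring, stays where left. Level either way bars both drawers.
- catch_pivot (a point): Pivot of the red catch, mid-thickness: on the unit's centre line y = 0, 52 mm above the worktop, 11 mm in front of the unit's front face. The catch is a red bar with rounded ends, 80 long, 16 wide, 14 mm thick, centred on the pivot, 4 to 18 mm in front of the face; it turns about the unit's x axis.
- catch_end (a point): Extreme point of that end of the catch which is upper at the start, mid-thickness, 40 mm from the pivot.
- label_roll: Loose roll of labels (orange and white), 67 mm across, 41 mm high, standing in the left drawer, whose floor is 18 mm above the worktop. Origin: centre of its underside. It rides with the drawer.
- dial_timer: Loose white kitchen timer with a red dial, 64 x 62 x 50 mm high, standing in the right drawer. Origin: centre of its underside. It rides with the drawer.
- spice_jar: Loose spice jar with a dark cap, 44 mm across, 96 mm high, standing in front of and left of the unit. Origin: centre of its underside. Leave alone.
- mug: Loose white mug, 84 x 122 mm with its handle, 93 mm high, left of the unit. Origin: centre of its underside. Leave alone.
- low_tin: Loose flat tin, 86 mm across, 40 mm high, standing in front of and right of the unit. Origin: centre of its underside. Leave alone.
Mind the look-alikes: they are no part of the job. What is shaped like the label_roll but blue or yellow is not meant.

How it is judged:
By the outcome, as a careful person would: the job done as asked, in the order asked, and still so for the second after the job is handed in, with the robot touching nothing.
It also fails if it takes over 51 s, if anything falls off the work surface, if the arm or the gripper's body presses on something with over 40 N, if the wrist force passes 120 N, or if a joint passes its speed limit or range.

## Robot

A 6-joint arm with a two-finger parallel gripper is mounted at the origin on a cart in front of the work surface, level with it; the furniture and walls round the work are solid. World frame = base frame: x ahead of the robot, y to its left, z up, the work surface at z = 0. Lengths are in m, angles in rad, forces in N, time in s.
With the tool pointing down it reaches from about 0.35 to 0.775 m from the base axis. Payload 5.5 kg.
Tool frame: the origin (TCP) lies between the finger pads; the fingertips stand 19 mm ahead of it and the grasp point (between the pads) is the TCP; z points along the fingers, y is the line along which they close (so a half turn about z gives the same grasp; the last joint's range is limited). The gripper opens to 85 mm and grips with 20 to 120 N. Pads are 22 mm wide; open, the fingers measure 114 mm over their backs; the gripper's body (76 mm by 85 mm) begins 54 mm behind the grasp point. The pads swing forward as they close: fully open they stand 13 mm farther back than shut.
Start: joints at [-1.316, 0.313, 0.046, 1.304, 0, 1.431], TCP at [0.221, -0.531, 0.25] pointing down, gripper open.
Joint ranges: [-2.76, 2.76], [-0.86, 1.69], [-1.03, 1.26], [-2.2, 2.34], [-1.47, 1.5], [-3.14, 3.14]. Speed limits (rad/s): [2.57, 2.57, 3.14, 3.14, 3.14, 3.14].

## Interface

Orientations are given as a unit quaternion [w, x, y, z].
In Python, from workcell import env gives the robot as it stands.
- The arm moves only by the tool carry_out, never from a script. Its argument "increments" is a list that holds one entry, the list of rows, each a list of 6 numbers: the shift along the tool's x, y, z each as a share of 50 cm, from -1 to 1, then the turn, a rotation vector about the tool's x, y, z each as a share of 2 pi rad, from -1 to 1. In form: [[[x, y, z, ax, ay, az], ...]]. A call has 1 to 5 rows; each row is the pose to reach, as a shift and turn from the pose commanded when the call began, along the tool's axes at that moment, turning the shorter way round; what a row does not reach only later rows make up. A row lasts 1/8 s, in which the tool goes at most 62.5 mm and 10.7 degrees, less where a joint would pass 70% of its speed; a pose out of reach is approached as far as the arm can. A call with a number of a shift or a turn outside -1 to 1 is refused whole. A call with a gripper value outside its range is refused whole. "jaw" is the closure, from 0 (fully open) to 1 (shut), set as the call begins (left out, the last holds). The fingers move at their own pace and stop on an object; "squeeze" is the grip in N (left out, the last holds). Time passes only in rows, so rows that repeat a pose let the fingers close. It gives the time, the measured TCP pose, the force, the opening and the grip force at its end, in the units of the state.
- env.get_state(): the state, without advancing time (a new reading comes with each control period).
- env.read_camera(name): name is "scene" or "top"; returns a dict with "frame" (420x560x3 uint8, blue, green, red), "z_map" (420x560 float32, m along the optical axis (not along the pixel's ray), 0 where there is no reading), "intrinsics" (3x3 intrinsics, pixels), "k1" (the pictures are not rectified: a ray, as slopes to the right and down, at radius r is drawn at 1 + k1 r^2 times it, then the intrinsics apply), "R" (3x3) and "t" (3): a world point X has camera coordinates R X + t. Camera axes: x right, y down, z forward; pixel columns grow to the right and rows downward; lengths in m; the calibration is good to about 2 mm. A picture is of the moment at which its call begins.
- env.hand_in(): hands the job in; it is judged then, once.
Trained networks look in the newest picture that a camera, given by its name, has taken for a name from the list of things; names that differ only in an ending like _2 or _b are one class to them, and where a whole thing is asked for, a point or a joint stands for the part that bears it (a point fixed in the world has none). Each returns a list of dicts, best first, with "score" (0 to 1); they miss things now and then, are a little off and sometimes report something else, mostly with a low value. They report only what shows in the picture. A call takes as long as a camera call. They do not tell look-alikes from the thing itself.
- env.find_in(camera, name): "position" ([x, y, z] in m, in world coordinates, good to about 4 mm: the middle of the surface that is visible of it).
The state is a dict: "clock": time; "joint_pos": joint angles; "qvel": joint speeds; "tau": joint torques, N m; "tcp_pos": TCP position; "orientation": TCP orientation; "wrist_force": force on the tool from outside, world axes, zero at the start; "ft_torque": the same for the moment, N m; "finger_gap": finger opening in m; "grip_force": force on a finger pad.
Only numpy, scipy, OpenCV 4.12 (cv2) and the standard library are available. Lean on these libraries where they do the work, as an engineer would, in place of code of your own. Each camera call takes 0.05 s, during which the arm holds its last target. There are 200 camera calls.

## Working session

There is one attempt and no reset: what is moved stays moved. The work goes in short steps, Python scripts to look and compute and a tool call to move; the robot and the scene stay as the last step left them, time stands still between calls to the robot, and variables do not carry over. Pictures are saved under pics/ and viewed, at most 10 in all, crops included, and the job is handed in when it is done.

Besides the shell and the picture viewer there is one more tool, called after "Emit:" by a JSON object that holds its "fn" and its "kwargs", one argument or row to a line. carry_out: Moves the arm, as the interface text tells. Its arguments: {"type":"object","properties":{"increments":{"type":"array","items":{"type":"array","items":{"type":"array","items":{"type":"number","minimum":-1,"maximum":1}}}},"jaw":{"type":"number"},"squeeze":{"type":"number"}},"required":["increments"]}

```bash
mkdir -p pics; ls
cat > h.py <<'E'
import numpy as np, cv2
from workcell import env
def cloud(c):
    K=np.array(c["intrinsics"]);z=c["z_map"]
    h,w=z.shape
    u,v=np.meshgrid(np.arange(w),np.arange(h))
    xd=(u-K[0,2])/K[0,0]; yd=(v-K[1,2])/K[1,1]
    x,y=xd.copy(),yd.copy()
    for _ in range(20):
        f=1+c["k1"]*(x*x+y*y); x=xd/f;y=yd/f
    P=np.stack([x*z,y*z,z],-1)
    W=(P-np.array(c["t"]))@np.array(c["R"])
    W[z<=0]=np.nan
    return W
E
python3 - <<'E'
from h import *
for n in("scene","top"):
    c=env.read_camera(n);cv2.imwrite(f"pics/{n}0.png",c["frame"]);np.savez(f"{n}0.npz",W=cloud(c),f=c["frame"])
    print(n,(-np.array(c["R"]).T@c["t"]).round(3))
    for k in["drawer_unit","left_drawer_front","right_drawer_front","catch","catch_pivot","catch_end","label_roll","dial_timer","spice_jar","mug","low_tin"]:
        print(k,[(np.round(d["position"],3).tolist(),round(d["score"],2)) for d in env.find_in(n,k)[:2]])
s=env.get_state();print(s)
E
```

```text
pics
scene [0.094 0.706 0.749]
drawer_unit [([0.615, 0.291, 0.098], 0.79)]
left_drawer_front [([0.5, 0.32, 0.043], 0.65)]
right_drawer_front [([0.513, 0.189, 0.049], 0.65)]
catch [([0.546, 0.26, 0.064], 0.65), ([0.615, 0.288, 0.098], 0.21)]
catch_pivot [([0.549, 0.256, 0.068], 0.67), ([0.5, 0.325, 0.041], 0.54)]
catch_end [([0.544, 0.261, 0.07], 0.55)]
label_roll [([0.547, 0.326, 0.061], 0.93), ([0.386, 0.274, 0.042], 0.9)]
dial_timer [([0.556, 0.2, 0.062], 0.68)]
spice_jar [([0.459, 0.432, 0.075], 0.78)]
mug []
low_tin [([0.43, 0.076, 0.038], 0.82), ([0.509, 0.191, 0.047], 0.33)]
top [0.382 0.21  1.012]
drawer_unit [([0.64, 0.257, 0.103], 0.82)]
left_drawer_front [([0.522, 0.321, 0.022], 0.95)]
right_drawer_front [([0.525, 0.183, 0.024], 0.7)]
catch []
catch_pivot []
catch_end [([0.554, 0.188, 0.062], 0.7), ([0.552, 0.254, 0.079], 0.58)]
label_roll [([0.357, 0.454, 0.042], 0.77), ([0.393, 0.264, 0.041], 0.71)]
dial_timer [([0.554, 0.19, 0.063], 0.69), ([0.553, 0.324, 0.055], 0.64)]
spice_jar [([0.465, 0.417, 0.095], 0.82), ([0.521, 0.323, 0.02], 0.75)]
mug [([0.638, 0.46, 0.046], 0.67), ([0.523, 0.181, 0.022], 0.38)]
low_tin [([0.523, 0.19, 0.016], 0.24)]
{'clock': 1.2, 'joint_pos': array([-1.31560423e+00,  3.13202048e-01,  4.60938644e-02,  1.30357766e+00,
        8.94813709e-06,  1.43118160e+00]), 'qvel': array([ 5.55528877e-04,  1.14071748e-05,  1.32565318e-04, -5.47563015e-04,
        1.30477369e-03,  1.38936898e-03]), 'tau': array([ 6.79764707e-04, -4.80479372e+01,  2.98810190e+01,  5.33931325e-04,
       -4.38652141e-04, -1.87199248e-05]), 'tcp_pos': array([ 0.22115949, -0.53081644,  0.2503195 ]), 'orientation': array([5.48903827e-05, 9.80579134e-01, 1.96123835e-01, 7.65712858e-06]), 'wrist_force': array([ 0.10342271,  0.18816182, -0.73626573]), 'ft_torque': array([-0.02416855,  0.02233103,  0.0136722 ]), 'grip_force': 0.0, 'finger_gap': 0.08535859407543815}
```

View pics/scene0.png

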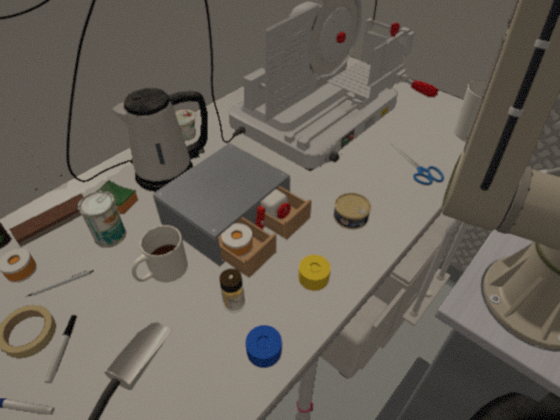

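View pics/top0.png

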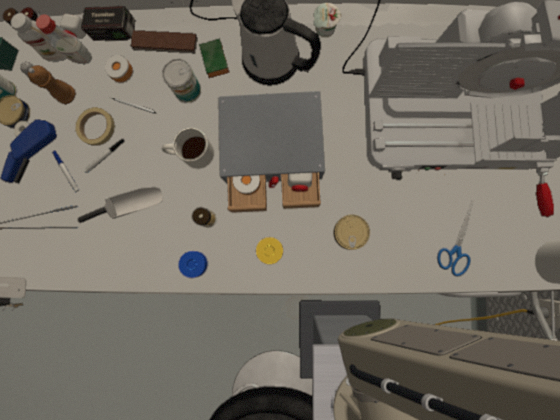

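Run:
```python
from h import *
d=np.load("top0.npz");W=d["W"];f=d["f"].astype(int)
m=(abs(W[...,2]-.1)<.008)&(W[...,0]>.5)&(abs(W[...,1]-.257)<.17)&(W[...,0]<.8)
n,l,st,_=cv2.connectedComponentsWithStats(m.astype('uint8'))
i=1+np.argmax(st[1:,4]);p=W[l==i]
r=cv2.minAreaRect(p[:,:2].astype('float32'));print("unit top",r,np.median(p[:,2]));print(cv2.boxPoints(r))
# drawer fronts top edges z~.072
m=(abs(W[...,2]-.072)<.005)&(W[...,0]>.4)&(W[...,0]<.56)&(W[...,1]>.1)&(W[...,1]<.4)
n,l,st,_=cv2.connectedComponentsWithStats(m.astype('uint8'))
for i in range(1,n):
    if st[i,4]>25:
        p=W[l==i];r=cv2.minAreaRect(p[:,:2].astype('float32'));print(st[i],np.round(r[0],4),np.round(r[1],4),r[2],p.min(0).round(3),p.max(0).round(3))
for nm in("scene0","top0"):
    d=np.load(nm+".npz");W=d["W"];f=d["f"].astype(int)
    m=(f[...,2]>130)&(f[...,1]<70)&(f[...,0]<70)&(abs(W[...,1]-.257)<.045)&(W[...,0]>.5)&(W[...,0]<.58)
    p=W[m];print(nm,len(p),p.min(0),p.max(0),p.mean(0)) if len(p) else 0
```

```text
unit top ((0.665080726146698, 0.25990360975265503), (0.20032624900341034, 0.2498416155576706), 2.5072338581085205) 0.09853950727885699
[[0.55954874 0.38032314]
 [0.5704782  0.1307207 ]
 [0.7706127  0.13948408]
 [0.75968325 0.3890865 ]]
[282 200  39   6 157] [0.5001 0.1873] [0.0103 0.0908] 2.3442087173461914 [0.495 0.142 0.067] [0.507 0.233 0.075]
[227 205  39   5 156] [0.4908 0.3188] [0.0912 0.0098] 89.89735412597656 [0.486 0.273 0.067] [0.496 0.364 0.076]
scene0 9 [0.55056225 0.24611894 0.08804574] [0.55783346 0.25343014 0.09187268] [0.55414606 0.25058667 0.08991458]
top0 14 [0.54951554 0.24608458 0.08641709] [0.55963134 0.25085218 0.09068829] [0.55417916 0.24832803 0.08900783]
```

Emit:
{"fn": "carry_out", "kwargs": {
  "increments": [
    [[0.496, -0.357, 0, 0, 0, -0.139], [0.496, -0.357, 0, 0, 0, -0.139], [0.496, -0.357, 0, 0, 0, -0.139], [0.496, -0.357, 0, 0, 0, -0.139], [0.496, -0.357, 0, 0, 0, -0.139]]
  ],
  "jaw": 1
}}

```text
clock: 1.82
tcp_pos: [0.3822, -0.2688, 0.2505]
orientation: [0.0, 0.804, 0.594, 0.0]
wrist_force: [1.0, -0.5, 0.3]
finger_gap: 0.0003
grip_force: 0.0
```

```bash
cat > rel.py <<'E'
import sys,numpy as np
from scipy.spatial.transform import Rotation as R
from workcell import env
# usage: rel.py yaw_deg x y z [x y z ...] -> row from measured pose
s=env.get_state();q=s["orientation"];C=R.from_quat([q[1],q[2],q[3],q[0]])
a=list(map(float,sys.argv[1:]))
T=R.from_euler('z',a[0],degrees=True)*R.from_euler('x',180,degrees=True)
x=C.as_matrix()[:,0]
print("t",round(s["clock"],2),"p",s["tcp_pos"].round(4),"yaw",round(np.degrees(np.arctan2(x[1],x[0])),2),"F",s["wrist_force"].round(1),"j",s["joint_pos"].round(2),"gap",round(s["finger_gap"],4))
rv=(C.inv()*T).as_rotvec()/(2*np.pi)
for i in range(1,len(a),3):
    print(np.r_[C.inv().apply(np.array(a[i:i+3])-s["tcp_pos"])/.5,rv].round(4).tolist())
E
python3 rel.py 122 0.42 0.04 0.25
```

```text
t 1.82 p [ 0.3822 -0.2688  0.2505] yaw 72.93 F [ 1.  -0.5  0.3] j [-0.79  0.1  -0.22  1.25  0.    1.08] gap 0.0003
[0.6125, -0.109, 0.0008, 0.0001, 0.0001, -0.1363]
```

Emit:
{"fn": "carry_out", "kwargs": {
  "increments": [
    [[0.61, -0.11, 0, 0, 0, -0.136], [0.61, -0.11, 0, 0, 0, -0.136], [0.61, -0.11, 0, 0, 0, -0.136], [0.61, -0.11, 0, 0, 0, -0.136], [0.61, -0.11, 0, 0, 0, -0.136]]
  ]
}}

```text
clock: 2.45
tcp_pos: [0.4199, 0.0389, 0.2507]
orientation: [0.001, 0.486, 0.874, 0.0]
wrist_force: [1.8, 0.5, 0.1]
finger_gap: -0.0001
grip_force: 0.0
```

```bash
python3 rel.py 173 0.468 0.188 0.15; python3 rel.py 182.5 0.468 0.188 0.15
```

```text
t 2.45 p [0.4199 0.0389 0.2507] yaw 121.85 F [1.8 0.5 0.1] j [-0.1   0.02 -0.31  1.24 -0.    0.92] gap -0.0001
[0.2028, 0.2389, 0.2014, 0.0001, 0.0002, -0.1421]
t 2.45 p [0.4199 0.0389 0.2507] yaw 121.85 F [1.8 0.5 0.1] j [-0.1   0.02 -0.31  1.24 -0.    0.92] gap -0.0001
[0.2028, 0.2389, 0.2014, 0.0001, 0.0002, -0.1685]
```

Emit:
{"fn": "carry_out", "kwargs": {
  "increments": [
    [[0.203, 0.239, 0.2, 0, 0, -0.1685], [0.203, 0.239, 0.2, 0, 0, -0.1685], [0.203, 0.239, 0.2, 0, 0, -0.1685], [0.203, 0.239, 0.2, 0, 0, -0.1685], [0.203, 0.239, 0.2, 0, 0, -0.1685]]
  ]
}}

```text
clock: 3.08
tcp_pos: [0.4679, 0.1869, 0.1494]
orientation: [-0.001, 0.037, 0.999, -0.0]
wrist_force: [-0.2, -0.2, -0.2]
finger_gap: -0.0001
grip_force: 0.0
```

```bash
python3 rel.py 182.5 0.468 0.188 0.066 0.5 0.188 .066
```

```text
t 3.08 p [0.4679 0.1869 0.1494] yaw 175.8 F [-0.2 -0.2 -0.2] j [ 0.22  0.23 -0.32  1.02 -0.    0.29] gap -0.0001
[-0.0002, 0.0024, 0.1667, -0.0001, -0.0002, -0.0186]
[-0.064, 0.0071, 0.1666, -0.0001, -0.0002, -0.0186]
```

Emit:
{"fn": "carry_out", "kwargs": {
  "increments": [
    [[0, 0.002, 0.08, 0, 0, -0.0186], [0, 0.002, 0.1667, 0, 0, -0.0186], [0, 0.002, 0.1667, 0, 0, -0.0186]]
  ]
}}

```text
clock: 3.45
tcp_pos: [0.4655, 0.1863, 0.0643]
orientation: [-0.003, -0.018, 1.0, -0.001]
wrist_force: [-0.2, 0.2, -0.1]
finger_gap: -0.0002
grip_force: 0.0
```

```bash
python3 rel.py 182.5 0.5 0.1893 0.066 0.535 0.191 .066 0.543 .191 .066
python3 - <<'E'
from h import *
c=env.read_camera("scene");cv2.imwrite("pics/s1.png",cv2.resize(c["frame"][150:330,160:420],None,fx=3,fy=3))
E
```

```text
t 3.45 p [0.4655 0.1863 0.0643] yaw -177.97 F [-0.2  0.2 -0.1] j [ 0.22  0.32 -0.44  0.82 -0.    0.19] gap -0.0002
[-0.0691, 0.0036, -0.0039, -0.0002, -0.0011, -0.0013]
[-0.1392, 0.0045, -0.0043, -0.0002, -0.0011, -0.0013]
[-0.1552, 0.004, -0.0044, -0.0002, -0.0011, -0.0013]
```

View pics/s1.png

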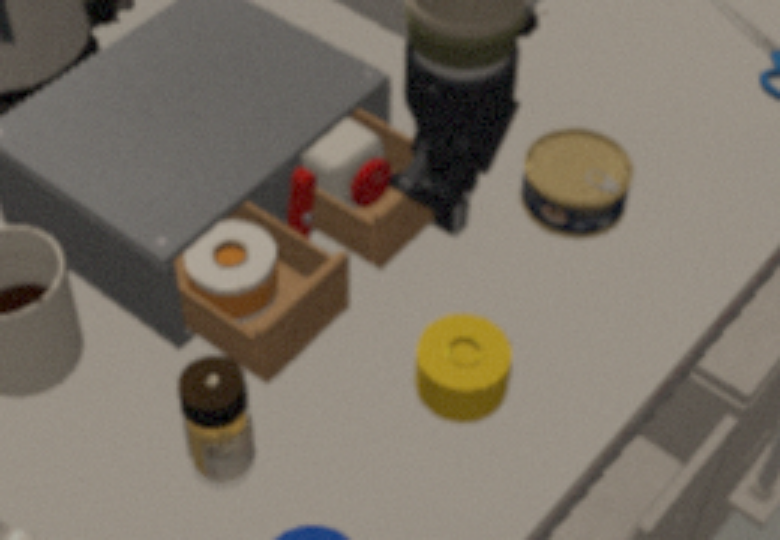

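Emit:
{"fn": "carry_out", "kwargs": {
  "increments": [
    [[-0.025, 0.004, -0.004, 0, 0, 0], [-0.041, 0.004, -0.004, 0, 0, 0], [-0.057, 0.004, -0.004, 0, 0, 0], [-0.073, 0.004, -0.004, 0, 0, 0], [-0.089, 0.004, -0.004, 0, 0, 0]]
  ]
}}

```text
clock: 4.12
tcp_pos: [0.5134, 0.1906, 0.0691]
orientation: [0.0, -0.018, 1.0, 0.0]
wrist_force: [-2.9, 0.7, 2.7]
finger_gap: 0.0002
grip_force: 1.2
```

Emit:
{"fn": "carry_out", "kwargs": {
  "increments": [
    [[-0.012, 0, 0, 0, 0, 0], [-0.025, 0, 0, 0, 0, 0], [-0.037, 0, 0, 0, 0, 0], [-0.05, 0, 0, 0, 0, 0], [-0.05, 0, 0, 0, 0, 0]]
  ]
}}

```text
clock: 4.75
tcp_pos: [0.539, 0.1913, 0.0689]
orientation: [0.001, -0.018, 1.0, -0.0]
wrist_force: [-0.3, 0.9, -0.2]
finger_gap: -0.0001
grip_force: 0.0
```

```bash
cat > fr.py <<'E'
from h import *
c=env.read_camera("top");W=cloud(c);np.savez("last.npz",W=W,f=c["frame"])
a=np.radians(2.4);ux=np.array([np.cos(a),np.sin(a)]);uy=np.array([-ux[1],ux[0]]);o=np.array([.565,.2555])
X=(W[...,:2]-o)@ux;Y=(W[...,:2]-o)@uy;Z=W[...,2]
# front of drawers in the unit frame (0 = face plane)
for n,yc in(("L",.066),("R",-.066)):
    m=(abs(Z-.072)<.005)&(abs(Y-yc)<.044)&(X>-.1)&(X<.012)
    print(n,m.sum(),np.percentile(X[m],[2,10,50,90]).round(4) if m.sum() else "")
m=(abs(Z-.0985)<.005)&(abs(Y)<.11)&(X>-.01)&(X<.02);print("unit edge",np.percentile(X[m],1).round(4))
E
python3 fr.py; python3 rel.py 182.5 .545 .191 .066
```

```text
L 147 [-0.0758 -0.0752 -0.0712 -0.0677]
R 0 
unit edge 0.0007
t 4.8 p [0.5387 0.1912 0.0689] yaw -177.99 F [-0.6 -0.4 -0.5] j [ 0.2   0.42 -0.26  0.89 -0.    0.17] gap 0.0001
[-0.0126, -0.0009, 0.0058, -0.0001, 0.0002, -0.0014]
```

Emit:
{"fn": "carry_out", "kwargs": {
  "increments": [
    [[-0.008, 0, 0.004, 0, 0, 0], [-0.016, 0, 0.004, 0, 0, 0], [-0.022, 0, 0.004, 0, 0, 0], [-0.022, 0, 0.004, 0, 0, 0]]
  ]
}}

```text
clock: 5.3
tcp_pos: [0.5492, 0.1917, 0.0667]
orientation: [0.0, -0.018, 1.0, -0.0]
wrist_force: [0.2, 0.2, -1.0]
finger_gap: 0.0
grip_force: 0.4
```

Emit:
{"fn": "carry_out", "kwargs": {
  "increments": [
    [[-0.004, 0, 0, 0, 0, 0], [-0.008, 0, 0, 0, 0, 0], [-0.008, 0, 0, 0, 0, 0]]
  ]
}}

```text
clock: 5.68
tcp_pos: [0.553, 0.1919, 0.0668]
orientation: [0.0, -0.018, 1.0, -0.0]
wrist_force: [-1.0, -0.0, -1.7]
finger_gap: -0.0
grip_force: 0.6
```

```bash
python3 fr.py
```

```text
L 148 [-0.076  -0.0753 -0.0715 -0.0677]
R 0 
unit edge 0.0005
```

Emit:
{"fn": "carry_out", "kwargs": {
  "increments": [
    [[-0.003, 0, 0, 0, 0, 0], [-0.006, 0, 0, 0, 0, 0], [-0.006, 0, 0, 0, 0, 0]]
  ]
}}

```text
clock: 6.1
tcp_pos: [0.5541, 0.192, 0.0667]
orientation: [-0.002, -0.018, 1.0, -0.0]
wrist_force: [-6.3, -1.1, 1.7]
finger_gap: -0.0001
grip_force: 0.0
```

Emit:
{"fn": "carry_out", "kwargs": {
  "increments": [
    [[-0.003, 0, 0, 0, 0, 0], [-0.004, 0, 0, 0, 0, 0]]
  ]
}}

```text
clock: 6.35
tcp_pos: [0.554, 0.1922, 0.0665]
orientation: [-0.003, -0.018, 1.0, -0.0]
wrist_force: [-13.8, -0.3, 6.7]
finger_gap: 0.0
grip_force: 0.0
```

Emit:
{"fn": "carry_out", "kwargs": {
  "increments": [
    [[0.08, 0, 0, 0, 0, 0], [0.16, 0, 0, 0, 0, 0], [0.16, 0, 0, 0, 0, 0], [0.16, 0, -0.12, 0, 0, 0], [0.16, 0, -0.14, 0, 0, 0]]
  ]
}}

```text
clock: 6.98
tcp_pos: [0.4823, 0.1901, 0.1415]
orientation: [0.005, -0.018, 1.0, 0.001]
wrist_force: [1.6, -0.3, 0.3]
finger_gap: -0.0001
grip_force: 0.0
```

```bash
python3 fr.py; python3 rel.py 182.4 .458 .316 .14 .458 .317 .066;  python3 - <<'E'
from h import *
c=env.read_camera("scene");cv2.imwrite("pics/s2.png",cv2.resize(c["frame"][150:310,160:380],None,fx=3.5,fy=3.5))
E
```

```text
L 140 [-0.0758 -0.0752 -0.0712 -0.0675]
R 0 
unit edge 0.0009
t 7.03 p [0.4819 0.19   0.1411] yaw -177.98 F [ 0.   0.3 -0. ] j [ 0.22  0.26 -0.31  1.   -0.    0.19] gap -0.0004
[0.039, 0.2534, 0.0022, 0.0002, 0.0014, -0.001]
[0.0402, 0.2552, 0.1502, 0.0002, 0.0014, -0.001]
```

View pics/s2.png

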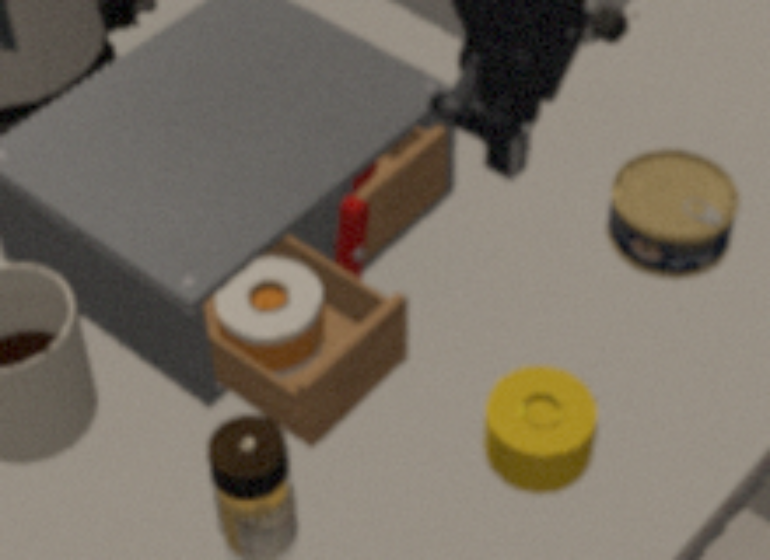

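```bash
cat > sc.py <<'E'
from h import *
a=np.radians(2.45);ux=np.array([np.cos(a),np.sin(a)]);uy=np.array([-ux[1],ux[0]]);o=np.array([.565,.2555])
W=np.mean([cloud(env.read_camera("scene")) for _ in range(3)],0)
X=(W[...,:2]-o)@ux;Y=(W[...,:2]-o)@uy;Z=W[...,2]
def q(n,m): print(n,m.sum(),np.percentile(X[m],[10,50,90]).round(4) if m.sum() else "")
q("R",(abs(Y+.066)<.036)&(Z>.025)&(Z<.065)&(abs(X)<.03))
q("L",(abs(Y-.066)<.036)&(Z>.025)&(Z<.065)&(abs(X+.04)<.07))
q("rail",(abs(abs(Y)-.118)<.004)&(Z>.02)&(Z<.09)&(abs(X)<.02))
q("upright",(abs(Y)<.017)&(abs(Y)>.011)&(Z>.02)&(Z<.09)&(abs(X)<.009))
q("topstrip",(abs(Y)<.1)&(Z>.088)&(Z<.095)&(abs(X)<.03))
q("catch",(abs(Y)<.03)&(abs(X+.018)<.006)&(Z>.015)&(Z<.095))
m=(abs(Y)<.03)&(abs(X+.018)<.006)&(Z>.015)&(Z<.095)
for z in (.03,.05,.07,.085): 
    k=m&(abs(Z-z)<.006);print(z,k.sum(),np.median(Y[k]).round(4))
E
python3 sc.py
```

```text
R 235 [-0.0046 -0.004  -0.0034]
L 1051 [-0.0769 -0.0218  0.0126]
rail 86 [-0.0016  0.      0.001 ]
upright 31 [-0.0015 -0.0007  0.0002]
topstrip 71 [-0.0165 -0.0011  0.0005]
catch 187 [-0.0206 -0.0181 -0.0134]
0.03 18 0.0233
0.05 39 0.0082
0.07 26 0.0021
0.085 35 -0.0012
```

Emit:
{"fn": "carry_out", "kwargs": {
  "increments": [
    [[-0.045, 0.001, 0.052, 0, -0.0557, -0.001], [-0.045, 0.001, 0.052, 0, -0.0557, -0.001], [-0.045, 0.001, 0.052, 0, -0.0557, -0.001]]
  ]
}}

```text
clock: 7.6
tcp_pos: [0.4916, 0.1889, 0.1048]
orientation: [0.168, -0.021, 0.986, 0.002]
wrist_force: [-1.2, 0.4, -0.3]
finger_gap: -0.0002
grip_force: 0.0
```

```bash
python3 rel.py 182.4 .52 .1905 .066 .54 .192 .066; python3 rel.py 182.4;python3 - <<'E'
from h import *
for _ in range(3): env.read_camera("top");s=env.get_state();print(s["tcp_pos"].round(4),s["qvel"].round(3),s["joint_pos"].round(4))
E
```

```text
t 7.6 p [0.4916 0.1889 0.1048] yaw -177.48 F [-1.2  0.4 -0.3] j [ 0.25  0.11 -0.67  0.47 -0.07  0.2 ] gap -0.0002
[-0.0279, 0.001, 0.092, -0.0005, -0.0019, 0.0003]
[-0.0658, 0.0023, 0.1053, -0.0005, -0.0019, 0.0003]
t 7.6 p [0.4916 0.1889 0.1048] yaw -177.48 F [-1.2  0.4 -0.3] j [ 0.25  0.11 -0.67  0.47 -0.07  0.2 ] gap -0.0002
[0.4963 0.1899 0.1082] [-0.009  0.021  0.161  0.027  0.    -0.001] [ 0.2529  0.1072 -0.6561  0.473  -0.0725  0.198 ]
[0.5001 0.1906 0.1107] [-0.01   0.013  0.099 -0.003 -0.002 -0.   ] [ 0.2525  0.1081 -0.6496  0.4734 -0.0725  0.198 ]
[0.5025 0.191  0.1123] [-0.005  0.007  0.049 -0.009 -0.001  0.001] [ 0.2522  0.1085 -0.6459  0.4731 -0.0726  0.198 ]
```

```bash
python3 rel.py 182.4 .525 .191 .068 .54 .192 .068 .552 .192 .068
```

```text
t 7.75 p [0.5025 0.191  0.1123] yaw -177.61 F [0.4 0.1 0.5] j [ 0.25  0.11 -0.65  0.47 -0.07  0.2 ] gap -0.0002
[-0.0118, -0.0019, 0.0987, -0.0001, 0.0002, -0.0]
[-0.04, -0.0011, 0.109, -0.0001, 0.0002, -0.0]
[-0.0625, -0.0021, 0.1172, -0.0001, 0.0002, -0.0]
```

Emit:
{"fn": "carry_out", "kwargs": {
  "increments": [
    [[-0.012, -0.002, 0.099, 0, 0, 0], [-0.012, -0.002, 0.099, 0, 0, 0], [-0.026, -0.002, 0.104, 0, 0, 0], [-0.04, -0.001, 0.109, 0, 0, 0], [-0.04, -0.001, 0.109, 0, 0, 0]]
  ]
}}

```text
clock: 8.38
tcp_pos: [0.5398, 0.192, 0.0684]
orientation: [0.176, -0.02, 0.984, 0.003]
wrist_force: [-0.7, 0.2, -0.0]
finger_gap: -0.0
grip_force: 0.0
```

Emit:
{"fn": "carry_out", "kwargs": {
  "increments": [
    [[-0.008, 0, 0.003, 0, 0, 0], [-0.014, 0, 0.005, 0, 0, 0], [-0.014, 0, 0.005, 0, 0, 0]]
  ]
}}

```text
clock: 8.75
tcp_pos: [0.5455, 0.1919, 0.0668]
orientation: [0.174, -0.021, 0.984, 0.003]
wrist_force: [-0.2, 0.8, 1.0]
finger_gap: -0.0001
grip_force: 0.0
```

Emit:
{"fn": "carry_out", "kwargs": {
  "increments": [
    [[-0.004, 0, 0.0015, 0, 0, 0], [-0.008, 0, 0.003, 0, 0, 0], [-0.008, 0, 0.003, 0, 0, 0]]
  ]
}}

```text
clock: 9.12
tcp_pos: [0.5495, 0.1921, 0.0665]
orientation: [0.174, -0.021, 0.985, 0.003]
wrist_force: [-0.4, -0.4, -0.1]
finger_gap: -0.0
grip_force: 0.0
```

Emit:
{"fn": "carry_out", "kwargs": {
  "increments": [
    [[-0.004, 0, 0.001, 0, 0, 0], [-0.006, 0, 0.002, 0, 0, 0], [-0.006, 0, 0.002, 0, 0, 0]]
  ]
}}

```text
clock: 9.5
tcp_pos: [0.5521, 0.1921, 0.0664]
orientation: [0.174, -0.021, 0.985, 0.003]
wrist_force: [-3.8, 0.1, 1.4]
finger_gap: -0.0002
grip_force: 1.9
```

Emit:
{"fn": "carry_out", "kwargs": {
  "increments": [
    [[-0.003, 0, 0.001, 0, 0, 0], [-0.005, 0, 0.002, 0, 0, 0], [-0.005, 0, 0.002, 0, 0, 0]]
  ]
}}

```text
clock: 9.88
tcp_pos: [0.5524, 0.1922, 0.0656]
orientation: [0.172, -0.021, 0.985, 0.003]
wrist_force: [-13.0, -0.8, 9.0]
finger_gap: -0.0002
grip_force: 6.2
```

```bash
python3 sc.py; python3 rel.py 182.4
```

```text
R 121 [-0.022  -0.0016 -0.0009]
L 1039 [-0.0769 -0.0216  0.0128]
rail 60 [-0.0004  0.0003  0.0009]
upright 26 [-0.0016 -0.0008  0.0004]
topstrip 68 [-0.0177 -0.0011  0.0005]
catch 192 [-0.0205 -0.0183 -0.0133]
0.03 19 0.0233
0.05 40 0.0074
0.07 26 0.0028
0.085 35 -0.0021
t 10.03 p [0.5524 0.1922 0.0656] yaw -177.54 F [-11.8  -0.1   9.2] j [ 0.23  0.25 -0.6   0.38 -0.06  0.17] gap -0.0
```

Emit:
{"fn": "carry_out", "kwargs": {
  "increments": [
    [[0.075, 0, -0.027, 0, 0, 0], [0.094, 0, -0.034, 0, 0, 0], [0.13, 0, -0.16, 0, 0, 0], [0.13, 0, -0.16, 0, 0, 0]]
  ]
}}

```text
clock: 10.52
tcp_pos: [0.4683, 0.1894, 0.123]
orientation: [0.177, -0.021, 0.984, 0.004]
wrist_force: [0.1, 0.7, -0.9]
finger_gap: -0.0003
grip_force: 0.0
```

```bash
python3 - <<'E'
from h import *
for _ in range(3): env.read_camera("top")
E
python3 rel.py 182.4 .45 .317 .13 .45 .3175 .068 .463 .3175 .068;  python3 sc.py | head -5
```

```text
t 10.68 p [0.4682 0.1889 0.1202] yaw -177.61 F [-0.1  0.6 -0.1] j [ 0.27  0.04 -0.7   0.49 -0.08  0.21] gap -0.0
[0.0173, 0.2574, -0.0275, -0.0001, 0.0006, -0.0]
[0.0601, 0.2585, 0.0889, -0.0001, 0.0006, -0.0]
[0.0357, 0.2574, 0.0978, -0.0001, 0.0006, -0.0]
R 223 [-0.002  -0.0014 -0.0008]
L 1039 [-0.0769 -0.0216  0.0121]
rail 112 [-0.0015  0.0001  0.0011]
upright 31 [-0.0014 -0.0007  0.0009]
topstrip 71 [-0.0158 -0.0011  0.0002]
```

Emit:
{"fn": "carry_out", "kwargs": {
  "increments": [
    [[0.017, 0.12, -0.027, 0, 0, 0], [0.017, 0.257, -0.027, 0, 0, 0], [0.017, 0.257, -0.027, 0, 0, 0], [0.06, 0.258, 0.089, 0, 0, 0], [0.06, 0.258, 0.089, 0, 0, 0]]
  ]
}}

```text
clock: 11.45
tcp_pos: [0.4443, 0.3138, 0.0613]
orientation: [0.169, -0.021, 0.985, -0.0]
wrist_force: [-0.7, -0.3, 0.4]
finger_gap: 0.0002
grip_force: 0.0
```

```bash
python3 - <<'E'
from h import *
for _ in range(3): env.read_camera("top")
E
python3 rel.py 182.4 .461 .318 .066 .5 .319 .066 .538 .3195 .066
```

```text
t 11.6 p [0.4496 0.3167 0.0681] yaw -177.66 F [ 0.4 -0.4  0.9] j [ 0.56  0.22 -0.64  0.41 -0.17  0.49] gap -0.0
[-0.02, 0.0016, 0.0118, -0.0002, 0.0003, -0.0001]
[-0.0932, 0.0004, 0.0386, -0.0002, 0.0003, -0.0001]
[-0.1646, -0.0016, 0.0647, -0.0002, 0.0003, -0.0001]
```

Emit:
{"fn": "carry_out", "kwargs": {
  "increments": [
    [[-0.02, 0.001, 0.012, 0, 0, 0], [-0.038, 0.001, 0.018, 0, 0, 0], [-0.056, 0.001, 0.025, 0, 0, 0], [-0.074, 0, 0.032, 0, 0, 0], [-0.092, 0, 0.038, 0, 0, 0]]
  ]
}}

```text
clock: 12.22
tcp_pos: [0.4989, 0.3192, 0.0652]
orientation: [0.174, -0.021, 0.985, 0.003]
wrist_force: [-2.4, 0.9, 2.0]
finger_gap: 0.0001
grip_force: 1.2
```

Emit:
{"fn": "carry_out", "kwargs": {
  "increments": [
    [[-0.018, 0, 0.0065, 0, 0, 0], [-0.036, 0, 0.013, 0, 0, 0], [-0.054, 0, 0.02, 0, 0, 0], [-0.066, 0, 0.024, 0, 0, 0], [-0.066, 0, 0.024, 0, 0, 0]]
  ]
}}

```text
clock: 12.85
tcp_pos: [0.5343, 0.3203, 0.0652]
orientation: [0.174, -0.02, 0.984, 0.003]
wrist_force: [-0.0, -0.5, 1.0]
finger_gap: -0.0002
grip_force: 0.0
```

Emit:
{"fn": "carry_out", "kwargs": {
  "increments": [
    [[-0.005, 0, 0.002, 0, 0, 0], [-0.01, 0, 0.004, 0, 0, 0], [-0.01, 0, 0.004, 0, 0, 0]]
  ]
}}

```text
clock: 13.22
tcp_pos: [0.5388, 0.3205, 0.0649]
orientation: [0.174, -0.02, 0.985, 0.003]
wrist_force: [-0.5, -0.8, -0.3]
finger_gap: 0.0001
grip_force: 0.3
```

Emit:
{"fn": "carry_out", "kwargs": {
  "increments": [
    [[-0.004, 0, 0.001, 0, 0, 0], [-0.01, 0, 0.003, 0, 0, 0], [-0.01, 0, 0.003, 0, 0, 0]]
  ]
}}

```text
clock: 13.6
tcp_pos: [0.5442, 0.3209, 0.0652]
orientation: [0.174, -0.021, 0.985, 0.003]
wrist_force: [-1.4, -0.0, -1.1]
finger_gap: -0.0003
grip_force: 0.5
```

Emit:
{"fn": "carry_out", "kwargs": {
  "increments": [
    [[-0.004, 0, 0.001, 0, 0, 0], [-0.006, 0, 0.002, 0, 0, 0], [-0.006, 0, 0.002, 0, 0, 0]]
  ]
}}

```text
clock: 13.98
tcp_pos: [0.5469, 0.321, 0.0652]
orientation: [0.174, -0.021, 0.985, 0.003]
wrist_force: [-2.4, -1.5, -1.0]
finger_gap: 0.0002
grip_force: 1.4
```

Emit:
{"fn": "carry_out", "kwargs": {
  "increments": [
    [[-0.004, 0, 0.001, 0, 0, 0], [-0.006, 0, 0.002, 0, 0, 0], [-0.006, 0, 0.002, 0, 0, 0]]
  ]
}}

```text
clock: 14.35
tcp_pos: [0.5473, 0.321, 0.0649]
orientation: [0.172, -0.021, 0.985, 0.003]
wrist_force: [-13.9, -3.2, 8.6]
finger_gap: 0.0001
grip_force: 7.1
```

Emit:
{"fn": "carry_out", "kwargs": {
  "increments": [
    [[0.075, 0, -0.027, 0, 0, 0], [0.094, 0, -0.034, 0, 0, 0], [0.13, 0, -0.2, 0, 0, 0], [0.13, 0, -0.2, 0, 0, 0]]
  ]
}}

```text
clock: 14.85
tcp_pos: [0.4563, 0.3186, 0.1406]
orientation: [0.177, -0.021, 0.984, 0.004]
wrist_force: [0.1, 0.6, 0.1]
finger_gap: 0.0001
grip_force: 0.0
```

```bash
cat >> sc.py <<'E'
c=env.read_camera("scene");cv2.imwrite("pics/s3.png",cv2.resize(c["frame"][150:310,160:380],None,fx=3.5,fy=3.5))
f=c["frame"].astype(int);m=(f[...,2]>110)&(f[...,1]<80)&(f[...,0]<80)&(abs(Y)<.05)&(X>-.03)&(X<-.001)&(Z<.1)
print("red",m.sum());q("redX",m)
k=m&(X<-.012);p=np.c_[Y[k],Z[k]].astype('float32');r=cv2.minAreaRect(p);print(r);print(p[p[:,1].argmax()],p[p[:,1].argmin()])
E
python3 sc.py; TILT=8 python3 rel.py 182.4 .54 .285 .14
```

```text
R 43 [-0.0019 -0.0012 -0.0007]
L 293 [-0.0006  0.0001  0.0006]
rail 60 [-0.0001  0.0004  0.0009]
upright 48 [-0.0015 -0.0005  0.0006]
topstrip 59 [-0.0156 -0.0013  0.0004]
catch 112 [-0.0198 -0.0183 -0.0133]
0.03 0 nan
0.05 20 0.0051
0.07 25 0.0032
0.085 37 -0.0016
red 20
redX 20 [-0.0156 -0.0113 -0.0077]
((-0.003582828212529421, 0.08976355940103531), (0.002149563282728195, 0.009392538107931614), 79.48194885253906)
[-0.00618681  0.09131288] [-0.00105592  0.08820125]
t 15.05 p [0.4564 0.318  0.1381] yaw -177.62 F [-0.1 -0.1 -0. ] j [ 0.55  0.14 -0.53  0.59 -0.17  0.48] gap -0.0001
[-0.1555, -0.0729, 0.0532, 0.0, 0.0339, -0.0]
  return _methods._mean(a, axis=axis, dtype=dtype,
  ret = ret.dtype.type(ret / rcount)
```

View pics/s3.png

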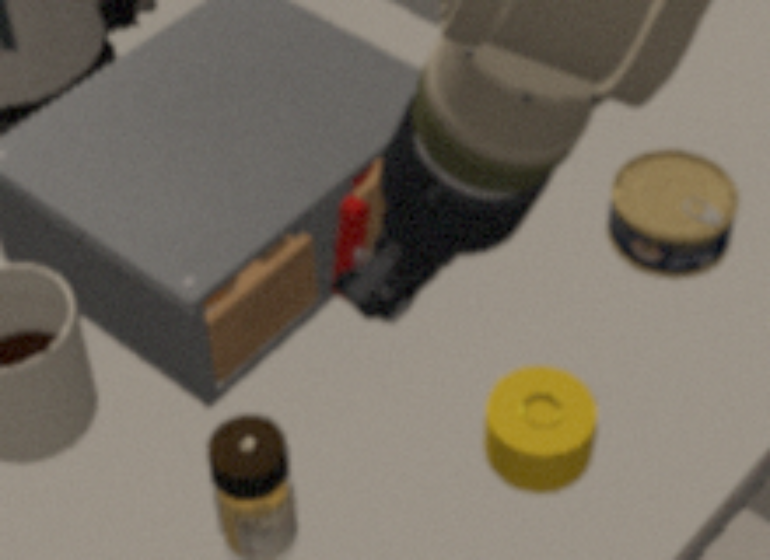

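Emit:
{"fn": "carry_out", "kwargs": {
  "increments": [
    [[-0.08, -0.035, 0.026, 0, 0.034, 0], [-0.155, -0.07, 0.053, 0, 0.034, 0], [-0.155, -0.07, 0.053, 0, 0.034, 0], [-0.155, -0.07, 0.053, 0, 0.034, 0]]
  ]
}}

```text
clock: 15.55
tcp_pos: [0.538, 0.2851, 0.137]
orientation: [0.067, -0.02, 0.998, 0.0]
wrist_force: [-1.0, -0.5, 0.3]
finger_gap: 0.0
grip_force: 0.0
```

```bash
cat > path.sh <<'E'
python3 -c "from workcell import env
for _ in range(3): env.read_camera('top')"
TILT=8 python3 rel.py 182.3 $(python3 -c "
import sys
for a in sys.argv[1:]:
    Y,Z=[float(v)/1000 for v in a.split(',')];X=-.0195
    print(.565+X*.9992-.04*Y,.2555+.04*X+Y*.9992,Z)" "$@")
E
bash path.sh 35,97 16,97 9,96 2.5,94 -3,90 -7.5,85 -10.5,78.5
```

```text
t 15.7 p [0.537  0.286  0.1383] yaw -177.55 F [-0.4 -0.1 -0.8] j [ 0.38  0.34 -0.21  0.9  -0.05  0.33] gap 0.0002
[-0.0032, 0.0069, 0.0837, -0.0002, -0.0007, 0.0004]
[-0.0031, -0.0311, 0.0837, -0.0002, -0.0007, 0.0004]
[-0.0028, -0.0451, 0.0857, -0.0002, -0.0007, 0.0004]
[-0.0022, -0.0581, 0.0897, -0.0002, -0.0007, 0.0004]
[-0.0011, -0.0691, 0.0977, -0.0002, -0.0007, 0.0004]
[0.0003, -0.0781, 0.1076, -0.0002, -0.0007, 0.0004]
[0.002, -0.0841, 0.1205, -0.0002, -0.0007, 0.0004]
```

Emit:
{"fn": "carry_out", "kwargs": {
  "increments": [
    [[-0.003, 0.007, 0.04, 0, 0, 0], [-0.003, 0.007, 0.084, 0, 0, 0], [-0.003, 0.007, 0.084, 0, 0, 0], [-0.003, -0.012, 0.084, 0, 0, 0], [-0.003, -0.031, 0.084, 0, 0, 0]]
  ]
}}

```text
clock: 16.32
tcp_pos: [0.5465, 0.2703, 0.0987]
orientation: [0.069, -0.021, 0.997, 0.001]
wrist_force: [0.1, -0.7, 0.4]
finger_gap: -0.0003
grip_force: 0.0
```

```bash
bash path.sh 9,96 2.5,94 -3,90 -7.5,85 -10.5,78.5
```

```text
t 16.48 p [0.5466 0.2699 0.0984] yaw -177.68 F [ 0.5  1.1 -0.4] j [ 0.35  0.37 -0.27  0.8  -0.04  0.3 ] gap -0.0
[0.004, -0.0122, 0.0042, -0.0001, -0.0003, 0.0001]
[0.0045, -0.0252, 0.0082, -0.0001, -0.0003, 0.0001]
[0.0056, -0.0362, 0.0161, -0.0001, -0.0003, 0.0001]
[0.007, -0.0452, 0.0261, -0.0001, -0.0003, 0.0001]
[0.0088, -0.0512, 0.0389, -0.0001, -0.0003, 0.0001]
```

Emit:
{"fn": "carry_out", "kwargs": {
  "increments": [
    [[0.004, -0.006, 0.003, 0, 0, 0], [0.004, -0.012, 0.004, 0, 0, 0], [0.004, -0.019, 0.006, 0, 0, 0], [0.0045, -0.025, 0.008, 0, 0, 0], [0.0045, -0.025, 0.008, 0, 0, 0]]
  ]
}}

```text
clock: 17.1
tcp_pos: [0.5451, 0.2576, 0.0931]
orientation: [0.068, -0.021, 0.997, 0.001]
wrist_force: [0.2, 0.5, 1.6]
finger_gap: -0.0002
grip_force: 0.7
```

```bash
bash path.sh -3,90 -7.5,85 -10.5,78.5
python3 - <<'E'
from h import *
c=env.read_camera("scene");cv2.imwrite("pics/s4.png",cv2.resize(c["frame"][180:270,200:320],None,fx=6,fy=6))
E
```

```text
t 17.25 p [0.5448 0.2577 0.0929] yaw -177.61 F [ 0.7 -0.2  0.1] j [ 0.33  0.37 -0.29  0.78 -0.04  0.28] gap 0.0003
[-0.0003, -0.0121, 0.006, -0.0002, -0.0006, 0.0002]
[0.0011, -0.0211, 0.0159, -0.0002, -0.0006, 0.0002]
[0.0028, -0.027, 0.0288, -0.0002, -0.0006, 0.0002]
```

View pics/s4.png

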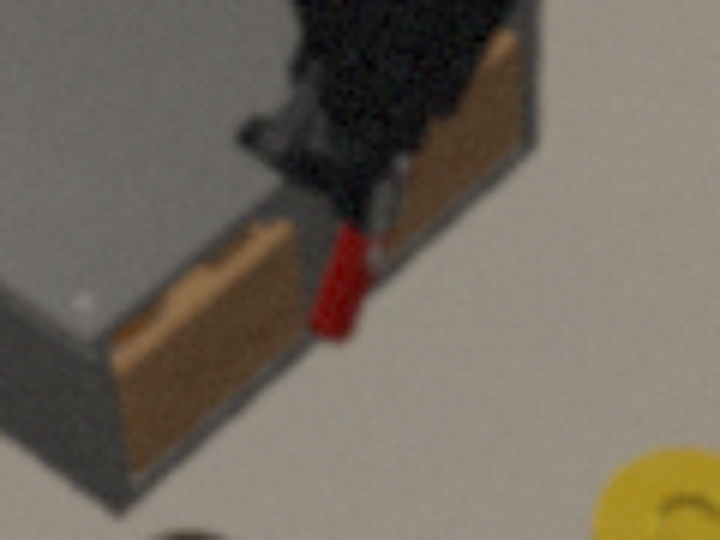

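Emit:
{"fn": "carry_out", "kwargs": {
  "increments": [
    [[0, -0.006, 0.003, 0, 0, 0], [0, -0.013, 0.006, 0, 0, 0], [0.001, -0.02, 0.011, 0, 0, 0], [0.001, -0.025, 0.016, 0, 0, 0], [0.001, -0.025, 0.016, 0, 0, 0]]
  ]
}}

```text
clock: 17.92
tcp_pos: [0.5458, 0.2448, 0.0848]
orientation: [0.068, -0.02, 0.997, 0.0]
wrist_force: [-1.4, 0.2, 2.2]
finger_gap: 0.0001
grip_force: 1.0
```

```bash
bash path.sh -12,82 -15,78.5 -15,77
```

```text
t 18.07 p [0.546  0.2452 0.0849] yaw -177.62 F [-0.3  0.3  1. ] j [ 0.31  0.37 -0.31  0.76 -0.04  0.26] gap 0.0
[0.001, -0.005, 0.0056, -0.0002, -0.0006, 0.0002]
[0.002, -0.011, 0.0126, -0.0002, -0.0006, 0.0002]
[0.0024, -0.0109, 0.0155, -0.0002, -0.0006, 0.0002]
```

Emit:
{"fn": "carry_out", "kwargs": {
  "increments": [
    [[0.001, -0.005, 0.003, 0, 0, 0], [0.001, -0.011, 0.006, 0, 0, 0], [0.002, -0.012, 0.01, 0, 0, 0], [0.002, -0.012, 0.013, 0, 0, 0], [0.002, -0.012, 0.013, 0, 0, 0]]
  ]
}}

```text
clock: 18.7
tcp_pos: [0.5465, 0.2389, 0.0788]
orientation: [0.068, -0.021, 0.997, 0.0]
wrist_force: [-1.0, -1.6, 4.3]
finger_gap: -0.0002
grip_force: 1.8
```

Emit:
{"fn": "carry_out", "kwargs": {
  "increments": [
    [[0, 0, 0.002, 0, 0, 0], [0, 0, 0.004, 0, 0, 0], [0, 0, 0.004, 0, 0, 0]]
  ]
}}

```text
clock: 19.08
tcp_pos: [0.5467, 0.2389, 0.0784]
orientation: [0.069, -0.021, 0.997, 0.0]
wrist_force: [-4.8, -4.2, 15.5]
finger_gap: -0.0002
grip_force: 8.0
```

```bash
bash path.sh -25,77
python3 - <<'E'
from h import *
c=env.read_camera("scene");cv2.imwrite("pics/s5.png",cv2.resize(c["frame"][180:270,200:320],None,fx=6,fy=6))
E
```

```text
t 19.23 p [0.5466 0.2389 0.0784] yaw -177.63 F [-4.5 -2.8 15.7] j [ 0.29  0.37 -0.33  0.74 -0.04  0.25] gap 0.0001
[0.0014, -0.0182, 0.0026, -0.0004, -0.0003, 0.0002]
```

View pics/s5.png

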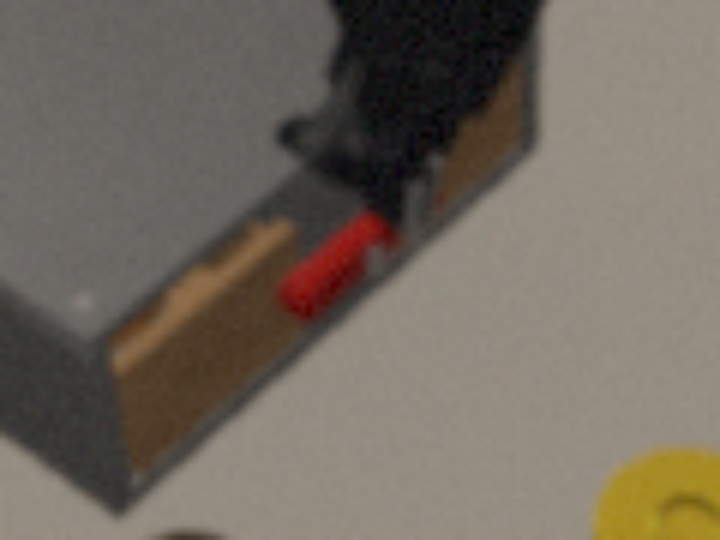

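Emit:
{"fn": "carry_out", "kwargs": {
  "increments": [
    [[0, 0, -0.03, 0, 0, 0], [0.01, 0, -0.12, 0, 0, 0], [0.15, 0, -0.2, 0, 0, 0], [0.2, -0.3, -0.25, 0, 0, 0], [0.2, -0.3, -0.25, 0, 0, 0]]
  ]
}}

```text
clock: 19.9
tcp_pos: [0.444, 0.1173, 0.1817]
orientation: [0.069, -0.023, 0.997, 0.001]
wrist_force: [1.4, -0.8, -0.0]
finger_gap: 0.0002
grip_force: 0.0
```

Emit:
{"fn": "carry_out", "kwargs": {
  "increments": [
    [[0.03, -0.12, 0, 0, 0, 0], [0.03, -0.24, 0, 0, 0, 0], [0.03, -0.24, 0, 0, 0, 0], [0.03, -0.24, 0, 0, 0, 0]]
  ]
}}

```text
clock: 20.4
tcp_pos: [0.435, -0.0031, 0.1791]
orientation: [0.068, -0.02, 0.997, 0.001]
wrist_force: [-0.4, 0.3, -0.8]
finger_gap: 0.0
grip_force: 0.0
```

```bash
sed -i 's/s3.png/s6.png/' sc.py; python3 sc.py 2>/dev/null
```

```text
R 208 [-0.0026 -0.0015 -0.0009]
L 329 [-0.0086  0.      0.0007]
rail 106 [-0.0018  0.0001  0.0009]
upright 44 [-0.0021 -0.0011 -0.0001]
topstrip 50 [-0.0014 -0.0007  0.0006]
catch 131 [-0.0196 -0.0178 -0.0134]
0.03 0 nan
0.05 54 -0.0009
0.07 0 nan
0.085 0 nan
red 138
redX 138 [-0.016  -0.0113 -0.0052]
((0.002514168620109558, 0.059710171073675156), (0.00489056995138526, 0.0733049288392067), 89.30841827392578)
[0.03081283 0.06181404] [0.03913445 0.05682267]
```

View pics/s6.png

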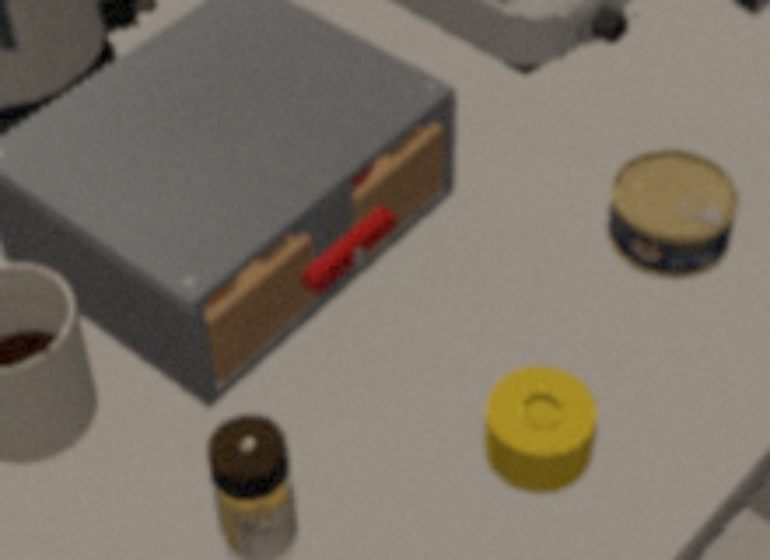

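The catch lies level, from (320,275) to (385,220), within about 0.7° by fit. Both drawers are flush and the surrounding things have not moved.

```bash
python3 -c "from workcell import env; print(env.hand_in())"
```

```text
the job is handed in; nothing more can be done
None
```

Both drawers were pushed fully home first, then the red catch was turned to the right until level (within about 0.7°, barring both drawers); nothing round the unit was disturbed, and the job is handed in.

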